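# Unbolt a small fume hood and push its sash up to the working-height pointer

### The arm

A 6-joint arm with a two-finger parallel gripper is mounted at the origin on a cart in front of the work surface, level with it; the furniture and walls round the work are solid. World frame = base frame: x ahead of the robot, y to its left, z up, the work surface at z = 0. Lengths are in m, angles in rad, forces in N, time in s.
With the tool pointing down it reaches from about 0.375 to 0.9 m from the base axis. Payload 3.1 kg.
Tool frame: the origin (TCP) lies between the finger pads; the fingertips stand manip.finger_overhang ahead of it and the grasp point (between the pads) lies 5 mm behind it (manip.finger_overhang is the distance from the TCP to the fingertips, in m); z points along the fingers, y is the line along which they close (so a half turn about z gives the same grasp; the last joint's range is limited). The gripper opens to 85 mm and grips with 20 to 120 N. Pads are 22 mm wide; open, the fingers measure 114 mm over their backs; the gripper's body (76 mm by 85 mm) begins 54 mm behind the grasp point. The pads swing forward as they close: fully open they stand 13 mm farther back than shut.
Start: joints at [-1.363, 0.527, 1.433, -0, 1.181, -0.178], TCP at [0.235, -0.579, 0.245] pointing down, gripper open.
Joint ranges: [-3.08, 3.08], [-0.75, 2.2], [0.22, 2.44], [-1.43, 4.57], [0, 2.65], [-2.85, 2.85]. Speed limits (rad/s): [2.79, 2.79, 3.14, 3.14, 3.14, 3.14].

### API

Orientations are given as a unit quaternion [x, y, z, w].
In Python, from station import manip gives the robot as it stands.
- The arm moves only by the tool drive_tool, never from a script. Its argument "plan" is a list of rows, each a list of 7 numbers: the shift along the tool's x, y, z in m, then the turn, a rotation vector about the tool's x, y, z in degrees, then the opening, from -1 (shut) to 1 (fully open). In form: [[x, y, z, wx, wy, wz, gripper], ...]. A call has 1 to 10 rows; each row shifts and turns the commanded pose from where the row before left it, along the tool's axes as they then stand; what a row does not reach is not made up. A row lasts 1/10 s, in which the tool goes at most 50 mm and 8.59 degrees, less where a joint would pass 70% of its speed; a pose out of reach is approached as far as the arm can. A call is refused whole if a number of a shift passes 0.05 or a number of a turn 8.59, either way. A call with a gripper value outside its range is refused whole. The fingers move at their own pace and stop on an object; "newtons" is the grip in N (left out, the last holds). Time passes only in rows, so rows that do not move let the fingers close. It gives the time, the measured TCP pose, the force, the opening and the grip force at its end, in the units of the state.
- manip.sense(): the state, without advancing time (a new reading comes with each control period).
- manip.snapshot(name): name is "scene" or "side" or "wrist"; returns a dict with "image" (384x512x3 uint8, red, green, blue), "z_map" (384x512 float32, m along the optical axis (not along the pixel's ray), 0 where there is no reading), "fov_y" (degrees; the focal length in pixels is half the picture's height over the tangent of half this angle, whatever the lens; pixels are square), "cx", "cy" (the principal point, pixels), "extrinsics" (4x4, takes a point from camera to world coordinates); the wrist camera has in their place "mount" (4x4, takes a point from camera to tool coordinates, whose origin is the TCP and whose axes are the flange's). Camera axes: x right, y up, looking along -z (the intrinsics and any distortion apply to the point x, -y, -z); pixel columns grow to the right and rows downward; lengths in m; the calibration is good to about 2 mm. A picture is of the moment at which its call begins: read the wrist's pose just before it.
- manip.sign_off(): hands the job in; it is judged then, once.
The state is a dict: "t": time; "q": joint angles; "qd": joint speeds; "tau": joint torques, N m; "tcp_pos": TCP position; "tool_rot": TCP orientation; "force": force on the tool from outside, world axes, zero at the start; "ft_torque": the same for the moment, N m; "finger_gap": opening from 0.0 (shut) to 1.0 (fully open); "gripper_force": force on a finger pad.
Only numpy, scipy, OpenCV 4.12 (cv2) and the standard library are available. Lean on these libraries where they do the work, as an engineer would, in place of code of your own. Each camera call takes 0.05 s, during which the arm holds its last target. There are 200 camera calls.

### The job

Open the bench fume hood to its working height: push the thumb tab of the bolt on its left post outward as far as it goes, so that the bolt no longer lies over the lip of the closed sash, then push the sash up with the fingertips from beneath its lip until the lip's top edge is level with the pointer clamped on the right post, and leave it there. Push only: do not pinch the lip or the tab between the fingers, and leave the cup and the bottle standing in front of the hood where they are.

Things in the scene. Friction and masses are not known exactly. Their poses are not given: they have to be found in the camera images.
- hood_front (a point): Point on the worktop midway between the front faces of the two posts of the white compact bench fume hood (fixed). Its x axis points into the hood, away from the robot, y to the hood's left, z up ('hood x, y': measured from here). Plinth front at hood x +0.010, top z 0.145. Posts 45 mm wide, at hood y +-0.165, up to z 0.615. Between them slides the glazed sash, glass at hood x +0.018.
- sash (a joint): Height of the sash above shut, m: 0 shut, 0.15 fully up. Hidden weights balance it, so it stays wherever it is left; moving mass about 2 kg, friction about 4 N either way, a little more when moved fast. While the bolt is in, it stops the sash after 1.5 mm.
- lip_top (a point): Middle of the top front edge of the sash's lip, a horizontal aluminium ledge along the sash's lower edge: hood y -0.138 to +0.138, 20 mm thick, standing out towards the robot to hood x -0.038 (this edge is set back 5 mm). Shut, its top is at z 0.180; below it the air is free down to the worktop. Moves with the sash.
- lip_under (a point): Middle of the lower front edge of the same lip, 20 mm below lip_top (shut: z 0.160, hood x -0.038): push up here with the fingers pointing forward and down, tilted 25 to 60 degrees from straight down and reaching some 10 mm behind this edge; pointing straight down they cannot get beneath.
- bolt (a joint): How far the bolt is drawn outward, m. Near 0 (0 to 0.005 at the start) its 10 mm rod lies over the left end of the lip, just above it; beyond 0.016 it is clear; 0.030 is the stop, fully drawn. Slides along hood +y (left) with about 2.5 N of friction and stays where it is left.
- bolt_tab (a point): Centre of the inner face (facing right, hood -y) of the bolt's upright steel thumb tab, in front of the left post. The tab is a plate 8 mm thick along y; the face runs 22 mm before and behind this point (hood x) and 18 mm above it. To its right all is free down to the bolt's guides, 14 mm below this point, and back to the post's face, 34 mm behind it. Moves with the bolt.
- pointer_tip (a point): Tip of the steel cone of the black working-height pointer clamped on the front of the right post; it points left at the end of the lip. Fixed, at another height in each case (z 0.235 to 0.295). lip_top must come to the same z.
- sample_cup: Bystander: white sample cup with lid, 48 mm wide, 43 mm high, on the worktop in front of the right part of the sash. Origin at the centre of its underside.
- front_bottle: Bystander: white dropper bottle, 35 mm wide, 88 mm high, on the worktop in front of the hood's right post. Origin at the centre of its underside.
- screen_corner (a point): Obstacle: the corner farthest from the robot and farthest right of the flat tablet screen on top of the white analyser that stands between the robot and the hood's left half. The screen (220 mm wide) reaches up to this height; the analyser's body under it is up to 95 mm high and reaches some 70 mm farther right. It does not stand in the way of a gripper that comes to the lip's middle from above.

How it is judged:
By the outcome, as a careful person would: the job done as asked, in the order asked, and still so for the second after the job is handed in, with the robot touching nothing.
It also fails if it takes over 50 s, if anything falls off the work surface, if the arm or the gripper's body presses on something with over 40 N, if the wrist force passes 120 N, or if a joint passes its speed limit or range.

## Working session

There is one attempt and no reset: what is moved stays moved. The work goes in short steps, Python scripts to look and compute and a tool call to move; the robot and the scene stay as the last step left them, time stands still between calls to the robot, and variables do not carry over. Pictures are saved under pics/ and viewed, at most 10 in all, crops included, and the job is handed in when it is done.

Besides the shell and the picture viewer there is one more tool, called after "Emit:" as a command line: name --pt "numbers of a row" for each row, then --argument value for the rest. drive_tool: Moves the arm, as the interface text tells. Its arguments: {"type":"object","properties":{"plan":{"type":"array"},"newtons":{"type":"number"}},"required":["plan"]}

```bash
ls; mkdir -p pics
cat > h.py <<'E'
import numpy as np, cv2
from station import manip
from scipy.spatial.transform import Rotation as R
def cloud(s, T=None):
    T = s["extrinsics"] if T is None else T
    z=s["z_map"]; h,w=z.shape; f=h/2/np.tan(np.radians(s["fov_y"])/2)
    u,v=np.meshgrid(np.arange(w),np.arange(h))
    P=np.stack([(u-s["cx"])/f*z,-(v-s["cy"])/f*z,-z],-1)
    return P@T[:3,:3].T+T[:3,3]
E
python3 - <<'E'
from h import *
st=manip.sense(); print(st, manip.finger_overhang)
a=[]
for n in("scene","side"):
    s=manip.snapshot(n); np.save(n+".npy",s,allow_pickle=True)
    cv2.imwrite(f"pics/{n}.png",cv2.resize(s["image"][:,:,::-1],(800,600),interpolation=cv2.INTER_CUBIC))
    print(n,s["fov_y"],s["cx"],s["cy"],np.round(s["extrinsics"],3),[k for k in s])
E
```

```text
pics
{'t': 0.0, 'q': array([-1.36350905e+00,  5.28483721e-01,  1.43390561e+00, -3.73123568e-05,
        1.18136765e+00, -1.78518107e-01]), 'qd': array([ 1.18902726e-03, -1.11204108e-03,  5.27737283e-05, -1.34100797e-04,
       -1.03416662e-03,  3.32401830e-03]), 'tau': array([-1.91090080e-04, -4.42351842e+01, -1.78026152e+01, -1.09543685e-04,
        8.41391244e-03, -1.22184673e-06]), 'tcp_pos': array([ 0.23505607, -0.57837931,  0.24432173]), 'tool_rot': array([ 9.81449964e-01,  1.91715406e-01, -3.28157946e-05, -1.08180359e-03]), 'force': array([ 1.12711856, -0.44188066, -1.06250155]), 'ft_torque': array([-0.02090571, -0.03664052,  0.04723631]), 'gripper_force': 0.0, 'finger_gap': 0.9979262219833392} 0.014
scene 56.42067320073873 256.92915126933076 192.12730887819342 [[ 0.878  0.37  -0.302  0.231]
 [-0.478  0.678 -0.558 -0.901]
 [-0.002  0.635  0.772  0.863]
 [ 0.     0.     0.     1.   ]] ['image', 'z_map', 'fov_y', 'cx', 'cy', 'extrinsics']
side 55.818561248689115 257.2602772490784 200.85695362754856 [[ 0.931  0.156 -0.33   0.214]
 [-0.365  0.369 -0.855 -1.13 ]
 [-0.011  0.916  0.401  0.53 ]
 [ 0.     0.     0.     1.   ]] ['image', 'z_map', 'fov_y', 'cx', 'cy', 'extrinsics']
```

View pics/scene.png

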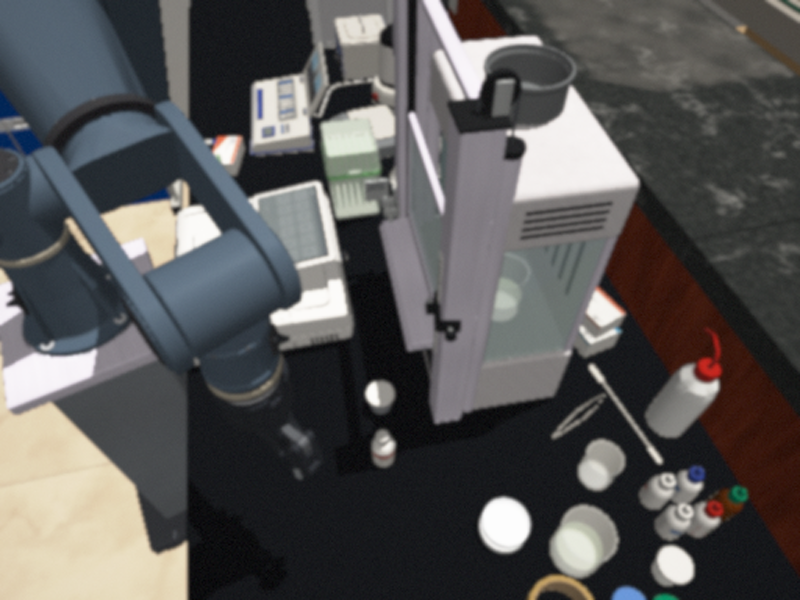

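View pics/side.png

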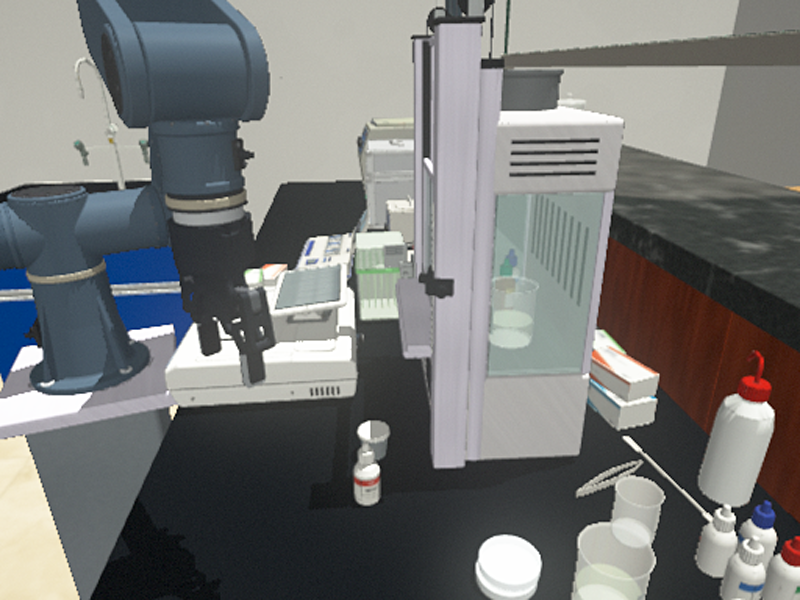

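The scene view shows the hood's right post (base about 450,410 in the 800-px picture), the lip (about 400,260), the pointer (about 437,310), the bolt (about 380,188), the cup (380,396) and the bottle (383,450). The side view shows the same from lower down, with the pointer at (437,287). Next: crops and positions.

Run:
```python
from h import *
ims=[]
for n,(u0,u1,v0,v1) in dict(scene=(225,305,95,240),side=(235,305,165,270)).items():
    s=np.load(n+".npy",allow_pickle=True).item(); P=cloud(s)
    c=s["image"][v0:v1,u0:u1,::-1]
    k=600/(v1-v0); c=cv2.resize(c,(int((u1-u0)*k),600),interpolation=cv2.INTER_CUBIC); ims.append(c); print(n,"scale",k)
    for v in range(v0,v1,8): print(v,[tuple(np.round(P[v,u],3)) if s["z_map"][v,u]>0 else 0 for u in range(u0+5,u1-5,12)])
cv2.imwrite("pics/crop.png",np.hstack(ims))
```

```text
scene scale 4.137931034482759
95 [(np.float64(0.617), np.float64(-0.009), np.float64(0.176)), (np.float64(0.735), np.float64(0.149), np.float64(0.037)), (np.float64(0.59), np.float64(-0.224), np.float64(0.318)), (np.float64(0.583), np.float64(-0.296), np.float64(0.366)), (np.float64(0.649), np.float64(-0.243), np.float64(0.31)), (np.float64(0.489), np.float64(-0.528), np.float64(0.543))]
103 [(np.float64(0.61), np.float64(-0.02), np.float64(0.154)), (np.float64(0.651), np.float64(-0.025), np.float64(0.143)), (np.float64(0.591), np.float64(-0.221), np.float64(0.291)), (np.float64(0.583), np.float64(-0.296), np.float64(0.343)), (np.float64(0.653), np.float64(-0.24), np.float64(0.282)), (np.float64(0.488), np.float64(-0.532), np.float64(0.531))]
111 [(np.float64(0.604), np.float64(-0.028), np.float64(0.13)), (np.float64(0.647), np.float64(-0.03), np.float64(0.116)), (np.float64(0.591), np.float64(-0.221), np.float64(0.266)), (np.float64(0.582), np.float64(-0.3), np.float64(0.323)), (np.float64(0.652), np.float64(-0.243), np.float64(0.258)), (np.float64(0.487), np.float64(-0.535), np.flo
[... 9335 characters left out ...]
np.float64(-0.516), np.float64(0.112)), (np.float64(0.504), np.float64(-0.552), np.float64(0.13))]
261 [(np.float64(0.463), np.float64(-0.353), np.float64(0.0)), (np.float64(0.493), np.float64(-0.364), np.float64(0.0)), (np.float64(0.523), np.float64(-0.375), np.float64(-0.001)), (np.float64(0.494), np.float64(-0.514), np.float64(0.09)), (np.float64(0.505), np.float64(-0.552), np.float64(0.11))]
269 [(np.float64(0.432), np.float64(-0.447), np.float64(0.043)), (np.float64(0.48), np.float64(-0.399), np.float64(0.001)), (np.float64(0.508), np.float64(-0.411), np.float64(0.001)), (np.float64(0.494), np.float64(-0.516), np.float64(0.07)), (np.float64(0.506), np.float64(-0.55), np.float64(0.088))]
```

View pics/crop.png

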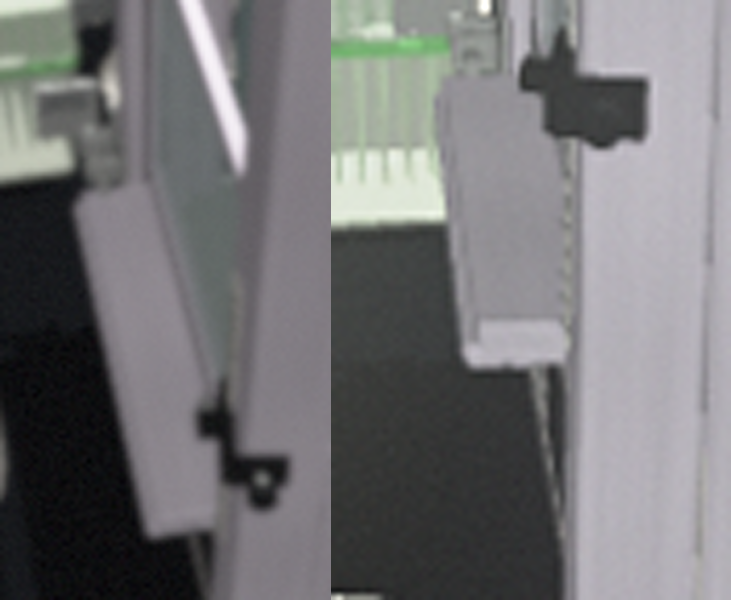

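The crop shows the tab as the grey plate at crop (70,105) and the pointer cone tip at about (222,372) in the scene crop and (563,28) in the side crop. Next I fit the hood frame and triangulate.

```bash
cat >> h.py <<'E'
def ray(s,u,v):
    f=s["image"].shape[0]/2/np.tan(np.radians(s["fov_y"])/2); T=s["extrinsics"]
    d=T[:3,:3]@np.array([(u-s["cx"])/f,-(v-s["cy"])/f,-1]); return T[:3,3],d/np.linalg.norm(d)
def tri(rs):
    A=sum(np.eye(3)-np.outer(d,d) for o,d in rs); b=sum((np.eye(3)-np.outer(d,d))@o for o,d in rs)
    X=np.linalg.solve(A,b); return X,[np.linalg.norm((np.eye(3)-np.outer(d,d))@(X-o)) for o,d in rs]
E
python3 - <<'E'
from h import *
S={n:np.load(n+".npy",allow_pickle=True).item() for n in("scene","side")}
for n,s in S.items():
    P=cloud(s); m=(abs(P[...,2]-.18)<.004)&(P[...,0]>.45)&(P[...,0]<.63)&(P[...,1]<-.19)&(P[...,1]>-.52)
    m=cv2.morphologyEx(m.astype(np.uint8),cv2.MORPH_OPEN,np.ones((3,3)))
    k,l,stt,_=cv2.connectedComponentsWithStats(m); m=l==1+np.argmax(stt[1:,4])
    q=P[m]; print(n,len(q),"z med",np.median(q[:,2])); r=cv2.minAreaRect((q[:,:2]*1000).astype(np.float32)); print(r, cv2.boxPoints(r).round(1).tolist())
    # front edge: per row, leftmost pixel of mask
    vs=np.unique(np.where(m)[0])[3:-3]; us=[np.where(m[v])[0].min() for v in vs]
    E=[]
    for u,v in zip(us,vs):
        o,d=ray(s,u-.5,v); E.append((o+d*(.18-o[2])/d[2])[:2])
    E=np.array(E,np.float32); L=cv2.fitLine(E,cv2.DIST_HUBER,0,.01,.01).ravel(); L[:2]*=np.sign(L[1])
    print("edge dir",L[:2],"pt",L[2:],"ang",np.degrees(np.arctan2(L[1],L[0])), "ends",E[0],E[-1])
    # right post front face
    yh=L[:2].astype(float); xh=np.array([yh[1],-yh[0]])
    H=P[...,:2]@np.stack([xh,yh],1); rel=H-L[2:]@np.stack([xh,yh],1)
    # posts: vertical z .05-.15 pts
    pm=(P[...,2]>.03)&(P[...,2]<.14)&(abs(rel[...,0]-.03)<.08)&(P[...,1]<-.4)&(P[...,1]>-.65)
    a=rel[pm]; print("post hx pct",np.percentile(a[:,0],[2,10,30,50,90]),"hy pct",np.percentile(a[:,1],[2,10,50,90,98]))
    # dump tab region
    tm=(P[...,2]>.195)&(P[...,2]<.26)&(rel[...,0]>-.06)&(rel[...,0]<.04)&(rel[...,1]>.05)&(P[...,1]<-.12)&(P[...,1]>-.25)
    print("tab n",tm.sum()); vv,uu=np.where(tm)
    for v in range(vv.min(),vv.max()+1,2):
        print(v,[(int(u),*(np.round(1000*np.r_[rel[v,u],P[v,u,2]]).astype(int).tolist())) for u in uu[vv==v][::3]])
print(tri([ray(S["scene"],278.6,184.9),ray(S["side"],275.6,169.9)]))
E
```

```text
scene 1358 z med 0.17897071843568918
((534.300537109375, -361.35504150390625), (280.0506591796875, 46.505950927734375), 71.67698669433594) [[468.20001220703125, -487.0], [512.4000244140625, -501.6000061035156], [600.4000244140625, -235.6999969482422], [556.2000122070312, -221.10000610351562]]
edge dir [0.31701493 0.9484205 ] pt [ 0.52327996 -0.3212583 ] ang 71.5175 ends [ 0.55437016 -0.23142265] [ 0.47167823 -0.47829315]
post hx pct [-0.04849585 -0.04032387  0.0351801   0.0503594   0.09814204] hy pct [-0.26633656 -0.22409399 -0.21461733 -0.16342741 -0.12668181]
tab n 278
109 [(253, 33, 134, 259)]
111 [(253, 32, 132, 254)]
113 [(253, 32, 134, 246)]
115 [(240, -1, 157, 226), (243, 7, 153, 228), (246, 16, 155, 225), (256, 36, 107, 260)]
117 [(233, -21, 154, 224), (236, -13, 152, 225), (239, -5, 150, 225), (242, 4, 150, 224), (245, 13, 153, 220), (253, 32, 135, 232), (256, 36, 109, 252)]
119 [(233, -22, 153, 218), (236, -13, 152, 218), (239, -5, 151, 217), (242, 4, 152, 215), (245, 12, 149, 216), (251, 31, 160, 205), (255, 33, 108, 246)]
121 [(233, -22, 149, 214), (236, -14, 152, 210), (
[... 1824 characters left out ...]
, 211), (265, 33, 165, 218), (268, 40, 141, 225)]
163 [(246, -21, 186, 207), (249, -12, 187, 206), (252, -3, 186, 206), (255, 5, 188, 205), (258, 14, 185, 206), (263, 29, 191, 204), (266, 34, 143, 219)]
165 [(246, -21, 186, 201), (249, -12, 186, 200), (252, -4, 185, 200), (255, 5, 186, 200), (258, 14, 184, 200), (263, 29, 194, 196), (266, 35, 144, 212)]
167 [(257, 11, 175, 197), (260, 19, 174, 197), (264, 29, 150, 205), (267, 37, 144, 207)]
169 [(264, 29, 143, 201), (267, 37, 140, 202)]
171 [(256, 6, 145, 195), (259, 15, 143, 196), (262, 23, 143, 195), (268, 40, 142, 195)]
(array([ 0.50218464, -0.49286171,  0.29265033]), [np.float64(0.0012122588739271628), np.float64(0.0012122588739269782)])
```

Run:
```python
from h import *
Y=np.array([.3165,.9486]);X=np.array([.9486,-.3165])
for n in("scene","side"):
    s=np.load(n+".npy",allow_pickle=True).item(); P=cloud(s); im=s["image"].astype(int)
    hx=P[...,:2]@X-.631; hy=P[...,:2]@Y+.1728; z=P[...,2]
    for nm,m in dict(cup=(z>.01)&(z<.1)&(hx>-.2)&(hx<-.01)&(hy>-.19)&(hy<.05)&(P[...,0]>.3)&(im.min(-1)>90),bottle=(z>.01)&(z<.12)&(hx>-.25)&(hx<-.01)&(hy<-.19)&(hy>-.32)&(im.min(-1)>90)).items():
        if m.sum(): print(n,nm,m.sum(),"hx",np.percentile(hx[m],[2,50,98]).round(3),"hy",np.percentile(hy[m],[2,50,98]).round(3),"z",np.percentile(z[m],98).round(3))
    # analyser: height map over world xy cells
    m=(P[...,0]>.25)&(P[...,0]<.6)&(P[...,1]>-.4)&(P[...,1]<.15)&(z>.03)&(z<.3)&(hx<-.05)
    for x0 in np.arange(.25,.6,.04): print(round(x0,2),[int(1000*np.percentile(z[k],95)) if (k:=m&(abs(P[...,0]-x0-.02)<.02)&(abs(P[...,1]-y0-.02)<.02)).sum()>3 else 0 for y0 in np.arange(-.4,.12,.04)])
```

```text
scene cup 1105 hx [-0.198 -0.144 -0.066] hy [-0.154  0.008  0.047] z 0.092
scene bottle 230 hx [-0.106 -0.092 -0.077] hy [-0.246 -0.237 -0.223] z 0.086
0.25 [0, 0, 0, 0, 0, 0, 0, 0, 0, 95, 90, 91, 91]
0.29 [0, 0, 90, 92, 0, 0, 0, 0, 0, 94, 88, 0, 0]
0.33 [0, 0, 90, 92, 0, 0, 0, 0, 0, 0, 0, 0, 0]
0.37 [0, 0, 89, 150, 155, 155, 154, 153, 152, 149, 0, 92, 0]
0.41 [0, 77, 87, 158, 160, 159, 158, 157, 156, 153, 0, 0, 0]
0.45 [0, 0, 76, 156, 159, 160, 160, 160, 160, 155, 0, 0, 0]
0.49 [0, 0, 0, 0, 0, 0, 80, 160, 160, 92, 0, 0, 0]
0.53 [0, 0, 0, 0, 0, 226, 0, 0, 0, 168, 175, 174, 0]
0.57 [0, 0, 0, 0, 0, 0, 0, 0, 0, 172, 175, 176, 175]
side cup 1420 hx [-0.198 -0.145 -0.066] hy [-0.155  0.007  0.045] z 0.092
side bottle 441 hx [-0.107 -0.091 -0.077] hy [-0.246 -0.239 -0.226] z 0.086
0.25 [0, 0, 0, 91, 89, 95, 88, 95, 0, 0, 0, 0, 0]
0.29 [0, 0, 89, 92, 146, 0, 90, 0, 0, 0, 0, 0, 0]
0.33 [0, 0, 91, 93, 151, 151, 150, 149, 146, 90, 89, 92, 0]
0.37 [0, 0, 89, 151, 156, 155, 154, 153, 152, 150, 0, 0, 0]
0.41 [0, 76, 87, 159, 160, 159, 158, 157, 156, 154, 0, 0, 0]
0.45 [0, 0, 0, 134, 161, 160, 161, 161, 161, 156, 0, 0, 0]
0.49 [0, 0, 0, 0, 0, 0, 80, 160, 160, 86, 0, 0, 0]
0.53 [0, 0, 0, 0, 0, 226, 0, 0, 0, 168, 175, 175, 0]
0.57 [0, 0, 0, 0, 0, 0, 0, 0, 0, 169, 176, 176, 176]
```

Emit:
drive_tool --pt "0 0 -0.03 0 0 8.08 -1" --pt "0 0 -0.03 0 0 8.08 -1" --pt "0 0 -0.03 0 0 8.08 -1" --pt "0 0 -0.03 0 0 8.08 -1" --pt "0 0 0 0 0 8.08 -1"

```text
t: 0.6
tcp_pos: [0.2357, -0.581, 0.3702]
tool_rot: [0.987, -0.162, 0.002, 0.004]
force: [0.2, 0.5, 1.0]
finger_gap: 0.146
gripper_force: 0.0
```

Emit:
drive_tool --pt "0.018 -0.046 0 0 0 0 -1" --pt "0.018 -0.046 0 0 0 0 -1" --pt "0.018 -0.046 0 0 0 0 -1" --pt "0.018 -0.046 0 0 0 0 -1" --pt "0.018 -0.046 0 0 0 0 -1" --pt "0.018 -0.046 0 0 0 0 -1" --pt "0.018 -0.046 0 0 0 0 -1" --pt "0 -0.046 0 0 0 0 -1" --pt "0 -0.046 0 0 0 0 -1" --pt "0 -0.046 0 0 0 0 -1"

```text
t: 1.6
tcp_pos: [0.4994, -0.1798, 0.3648]
tool_rot: [0.987, -0.159, -0.0, -0.0]
force: [0.9, -0.4, 0.5]
finger_gap: -0.002
gripper_force: 0.0
```

Emit:
drive_tool --pt "0 0 0 0 7.5 0 -1" --pt "0 0 0 0 7.5 0 -1" --pt "0 0 0 0 7.5 0 -1" --pt "0 0 0 0 7.5 0 -1" --pt "0 0 0 0 0 0 -1"

```text
t: 2.1
tcp_pos: [0.4948, -0.1787, 0.362]
tool_rot: [0.955, -0.154, 0.252, 0.039]
force: [0.1, 0.6, -0.7]
finger_gap: -0.001
gripper_force: 0.0
```

```bash
cat >> h.py <<'E'
Y=np.array([.3165,.9486]);X=np.array([.9486,-.3165])
def hood(p): return np.r_[p[:2]@X-.631,p[:2]@Y+.1728,p[2]]
def stat():
    s=manip.sense(); r=R.from_quat(s["tool_rot"]).as_matrix(); p=hood(s["tcp_pos"]); d=r[:,2]
    print("t",round(s["t"],2),"TCP hood",p.round(4),"tip hood",hood(s["tcp_pos"]+.014*d).round(4),"F",(s["force"][:2]@np.stack([X,Y],1)).round(1),s["force"][2].round(1))
    for i,a in enumerate("xyz"): print(" tool",a,np.r_[r[:2,i]@X,r[:2,i]@Y,r[2,i]].round(3),end="")
    print("\n q",s["q"].round(3)); return s
E
python3 - <<'E'
from h import *
stat()
for n in("side","scene"):
    s=manip.snapshot(n); P=cloud(s); np.save(n+"2.npy",s,allow_pickle=True)
    if n=="side":
        c=s["image"][60:240,200:340,::-1]; cv2.imwrite("pics/s2.png",cv2.resize(c,None,fx=3.3,fy=3.3,interpolation=cv2.INTER_CUBIC))
E
```

```text
t 2.1 TCP hood [-0.105   0.1599  0.362 ] tip hood [-0.0981  0.1599  0.3498] F [-0.1  0.6] -0.7
 tool x [0.87  0.    0.493] tool y [ 0.002 -1.    -0.003] tool z [ 0.493  0.004 -0.87 ]
 q [-0.649  0.085  1.869  0.251  0.712  1.092]
```

View pics/s2.png

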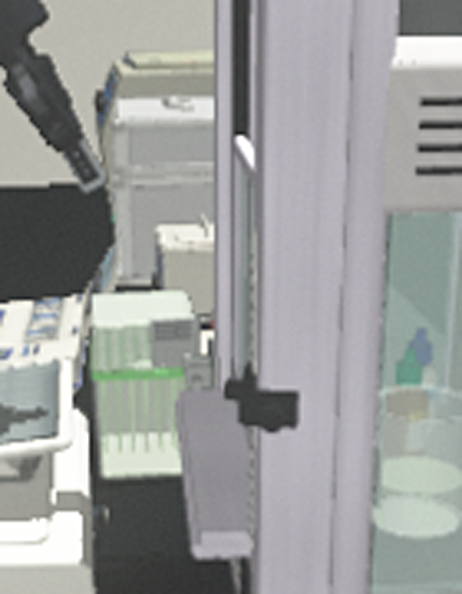

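The side crop shows the shut fingers tilted at the upper left, fingertip at about (93,188). The tab is the grey plate at (172,340). I check the fingertip's length along the tool axis.

Run:
```python
from h import *
s0=stat(); r=R.from_quat(s0["tool_rot"]).as_matrix()
for n in("side","scene"):
    s=np.load(n+"2.npy",allow_pickle=True).item(); Q=(cloud(s)-s0["tcp_pos"])@r
    m=(abs(Q[...,0])<.03)&(abs(Q[...,1])<.03)&(abs(Q[...,2])<.05)&(s["z_map"]>0)
    q=Q[m]; print(n,m.sum(),"z",np.percentile(q[:,2],[90,97,99.5]),"x",np.percentile(q[:,0],[2,98]),"y",np.percentile(q[:,1],[2,98]))
    vs,us=np.where(m); k=np.argsort(-q[:,2])[:5]; print(us[k],vs[k],q[k].round(4).tolist())
```

```text
t 2.2 TCP hood [-0.0999  0.1581  0.3655] tip hood [-0.0929  0.1582  0.3534] F [0.3 0.3] 0.7
 tool x [0.867 0.002 0.498] tool y [ 0.002 -1.    -0.   ] tool z [ 0.498  0.001 -0.867]
 q [-0.649  0.088  1.857  0.249  0.714  1.094]
side 184 z [0.00799867 0.01246329 0.01411821] x [-0.01567075  0.00755148] y [-0.02149046  0.02947344]
[227 230 231 226 228] [117 115 114 117 116] [[-0.0114, 0.0078, 0.0142], [-0.0019, 0.0062, 0.0141], [0.0017, 0.0056, 0.0133], [-0.014, 0.0052, 0.0132], [-0.0076, 0.0092, 0.0132]]
scene 194 z [0.00709341 0.01353845 0.01498188] x [-0.01266537  0.01121014] y [-0.02168488  0.02948021]
[214 217 215 218 214] [88 86 87 85 87] [[-0.0081, 0.0058, 0.0161], [0.0014, 0.0073, 0.0149], [-0.0043, 0.0066, 0.0147], [0.0047, 0.0064, 0.0146], [-0.0069, 0.0044, 0.0146]]
```

Emit:
drive_tool --pt "-0.0047 0.0012 0.031 0 0 0 -1" --pt "-0.0047 0.0012 0.031 0 0 0 -1" --pt "-0.0047 0.0012 0.031 0 0 0 -1" --pt "-0.0047 0.0012 0.031 0 0 0 -1" --pt "-0.0047 0.0012 0.031 0 0 0 -1" --pt "0 0 0 0 0 0 -1" --pt "0 0 0 0 0 0 -1"

```text
t: 2.9
tcp_pos: [0.5531, -0.2061, 0.2192]
tool_rot: [0.954, -0.153, 0.255, 0.041]
force: [-0.6, 0.6, -0.2]
finger_gap: -0.003
gripper_force: 0.0
```

Run:
```python
from h import *
stat()
ims=[]
for n,(u0,u1,v0,v1) in dict(scene=(215,275,80,145),side=(230,290,125,190)).items():
    s=manip.snapshot(n); ims.append(cv2.resize(s["image"][v0:v1,u0:u1,::-1],None,fx=6.5,fy=6.5,interpolation=cv2.INTER_CUBIC))
cv2.imwrite("pics/s3.png",np.hstack(ims))
```

```text
t 2.9 TCP hood [-0.0411  0.1523  0.2192] tip hood [-0.0341  0.1523  0.2071] F [-0.7  0.4] -0.2
 tool x [0.866 0.003 0.5  ] tool y [ 0.003 -1.    -0.   ] tool z [ 0.5    0.002 -0.866]
 q [-0.619  0.399  1.928  0.455  0.344  0.877]
```

View pics/s3.png

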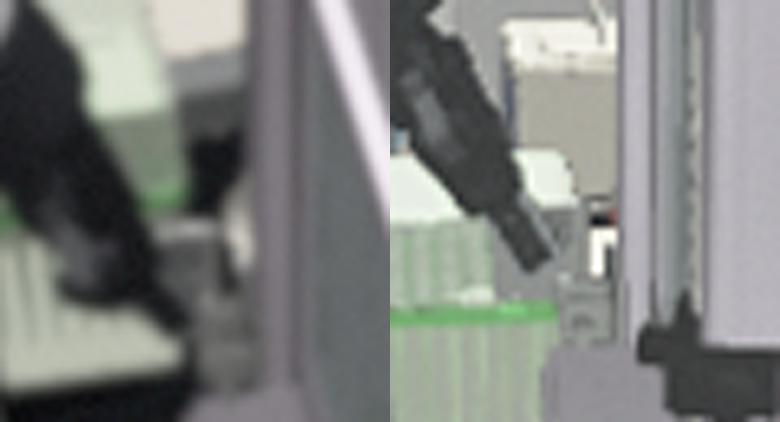

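The fingertip stands to the right of the grey tab plate in both views (tip at (180,330) in the scene half, (540,270) in the side half), just above the guide block. I push left.

Emit:
drive_tool --pt "0 -0.005 0 0 0 0 -1" --pt "0 -0.005 0 0 0 0 -1" --pt "0 -0.005 0 0 0 0 -1" --pt "0 -0.005 0 0 0 0 -1" --pt "0 -0.005 0 0 0 0 -1"

```text
t: 3.5
tcp_pos: [0.5596, -0.1816, 0.2199]
tool_rot: [0.954, -0.153, 0.256, 0.042]
force: [-2.3, -1.6, 1.3]
finger_gap: -0.002
gripper_force: 1.3
```

Emit:
drive_tool --pt "0 -0.005 0 0 0 0 -1" --pt "0 -0.005 0 0 0 0 -1" --pt "0 -0.005 0 0 0 0 -1" --pt "0 -0.005 0 0 0 0 -1"

```text
t: 3.9
tcp_pos: [0.5661, -0.1626, 0.2195]
tool_rot: [0.954, -0.154, 0.256, 0.041]
force: [-0.6, -2.8, 2.2]
finger_gap: -0.001
gripper_force: 1.3
```

```bash
python3 -c "
from h import *
stat()"
```

```text
t 3.9 TCP hood [-0.0425  0.1977  0.2195] tip hood [-0.0355  0.1978  0.2074] F [ 0.3 -2.8] 2.2
 tool x [0.866 0.002 0.501] tool y [ 0.002 -1.     0.   ] tool z [ 0.501  0.001 -0.866]
 q [-0.518  0.397  1.931  0.326  0.313  1.088]
```

Emit:
drive_tool --pt "0 -0.003 0 0 0 0 -1" --pt "0 -0.003 0 0 0 0 -1" --pt "0 -0.003 0 0 0 0 -1"

```text
t: 4.2
tcp_pos: [0.5673, -0.1608, 0.2195]
tool_rot: [0.953, -0.153, 0.257, 0.047]
force: [-26.4, -41.5, 2.1]
finger_gap: 0.003
gripper_force: 24.0
```

Emit:
drive_tool --pt "0 -0.002 0 0 0 0 -1" --pt "0 -0.002 0 0 0 0 -1" --pt "0 0 0 0 0 0 -1"

```text
t: 4.5
tcp_pos: [0.5674, -0.1606, 0.2195]
tool_rot: [0.953, -0.155, 0.257, 0.049]
force: [-29.2, -45.9, 2.7]
finger_gap: -0.001
gripper_force: 26.6
```

```bash
python3 -c "
from h import *
stat()"
```

```text
t 4.5 TCP hood [-0.042   0.2     0.2195] tip hood [-0.0349  0.1998  0.2074] F [-13.2 -52.8] 2.7
 tool x [0.864 0.004 0.504] tool y [-0.003 -1.     0.014] tool z [ 0.504 -0.014 -0.864]
 q [-0.503  0.399  1.932  0.267  0.298  1.154]
```

The force jump from 3 to 50 N at hy 0.200 means the bolt is at its stop. I back off and retreat, then go to the lip's front.

Emit:
drive_tool --pt "0 0.015 0 0 0 0 -1" --pt "0 0.015 0 0 0 0 -1" --pt "0 0 -0.03 0 0 0 -1" --pt "0 0 -0.04 0 0 0 -1" --pt "0 0.03 -0.03 0 0 0 -1" --pt "0 0.04 0 0 0 0 -1" --pt "0 0.04 0 0 0 0 -1" --pt "0 0.04 0 0 0 0 -1" --pt "0 0.03 0 0 0 0 -1" --pt "0 0 0 0 0 0 -1"

```text
t: 5.5
tcp_pos: [0.4559, -0.3378, 0.306]
tool_rot: [0.953, -0.156, 0.256, 0.042]
force: [-0.3, 0.8, -0.1]
finger_gap: 0.004
gripper_force: 0.0
```

Run:
```python
from h import *
stat()
ims=[]
for n,(u0,u1,v0,v1) in dict(scene=(215,275,80,145),side=(230,290,125,190)).items():
    s=manip.snapshot(n); P=cloud(s); H=np.stack([P[...,:2]@X-.631,P[...,:2]@Y+.1728,P[...,2]],-1)
    m=(H[...,2]>.204)&(H[...,2]<.226)&(H[...,0]>-.056)&(H[...,0]<-.02)&(H[...,1]>.14)&(H[...,1]<.24)
    print(n,"tab face hy",np.percentile(H[m][:,1],[5,25,50,75]).round(4),m.sum())
    ims.append(cv2.resize(s["image"][v0:v1,u0:u1,::-1],None,fx=6.5,fy=6.5,interpolation=cv2.INTER_CUBIC))
cv2.imwrite("pics/s4.png",np.hstack(ims))
```

```text
t 5.5 TCP hood [-0.0916 -0.0034  0.306 ] tip hood [-0.0846 -0.0034  0.2938] F [-0.6  0.7] -0.1
 tool x [ 0.866 -0.001  0.501] tool y [-0.002 -1.     0.001] tool z [ 0.501 -0.002 -0.866]
 q [-0.996  0.238  1.857  0.513  0.687  0.557]
scene tab face hy [0.2079 0.2092 0.2104 0.2116] 79
side tab face hy [0.2074 0.2089 0.2104 0.2117] 89
```

View pics/s4.png

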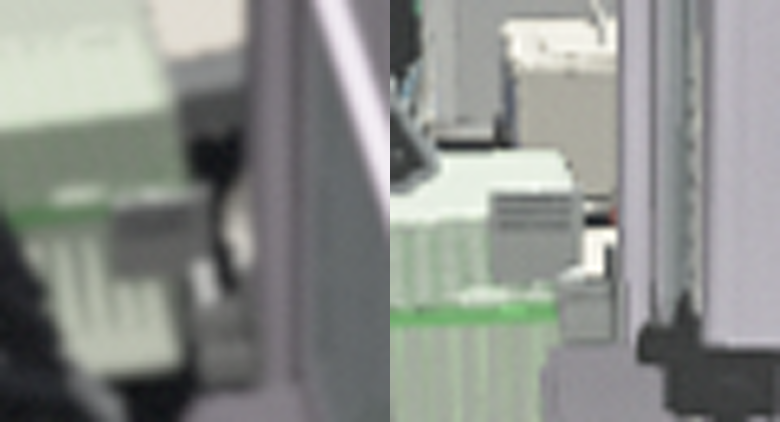

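The tab has moved about 25 mm left, with its face now at hy 0.210, and the rod is off the lip. Next: tilt to 42° and descend in front of the lip.

Emit:
drive_tool --pt "0 0.006 0 0 6 0 -1" --pt "0 0.006 0 0 6 0 -1" --pt "-0.0187 0 0.0208 0 0 0 -1" --pt "-0.0187 0 0.0208 0 0 0 -1" --pt "-0.0187 0 0.0208 0 0 0 -1" --pt "-0.0187 0 0.0208 0 0 0 -1" --pt "-0.0187 0 0.0208 0 0 0 -1" --pt "-0.0187 0 0.0208 0 0 0 -1" --pt "0 0 0 0 0 0 -1"

```text
t: 6.5
tcp_pos: [0.449, -0.3367, 0.1344]
tool_rot: [0.929, -0.149, 0.337, 0.048]
force: [0.0, 0.6, 0.2]
finger_gap: 0.001
gripper_force: 0.0
```

```bash
python3 -c "
from h import *
stat()"
```

```text
t 6.5 TCP hood [-0.0985 -0.0045  0.1344] tip hood [-0.0895 -0.0043  0.1237] F [-0.2  0.6] 0.2
 tool x [ 0.769 -0.     0.639] tool y [ 0.009 -1.    -0.011] tool z [ 0.639  0.014 -0.769]
 q [-1.082  0.607  2.142  1.84   0.486 -0.938]
```

Emit:
drive_tool --pt "0 0 0 0 0 0 -1" --pt "0 0 0 0 0 0 -1"

```text
t: 6.7
tcp_pos: [0.4502, -0.3396, 0.1394]
tool_rot: [0.927, -0.147, 0.34, 0.052]
force: [0.3, 0.4, -0.2]
finger_gap: -0.005
gripper_force: 0.0
```

```bash
python3 -c "
from h import *
stat()"
```

```text
t 6.7 TCP hood [-0.0964 -0.0069  0.1394] tip hood [-0.0874 -0.0067  0.1287] F [0.2 0.5] -0.2
 tool x [0.764 0.005 0.646] tool y [ 0.009 -1.    -0.004] tool z [ 0.646  0.009 -0.764]
 q [-1.083  0.598  2.139  1.837  0.487 -0.936]
```

Emit:
drive_tool --pt "0.0098 0 0.0083 0 0 0 -1" --pt "0.0098 0 0.0083 0 0 0 -1" --pt "0.0098 0 0.0083 0 0 0 -1" --pt "0.0098 0 0.0083 0 0 0 -1" --pt "0 0 0 0 0 0 -1" --pt "0 0 0 0 0 0 -1"

```text
t: 7.3
tcp_pos: [0.4985, -0.3558, 0.1393]
tool_rot: [0.927, -0.147, 0.34, 0.052]
force: [-0.7, 0.4, -0.6]
finger_gap: -0.0
gripper_force: 0.0
```

```bash
python3 -c "
from h import *
stat()"
```

```text
t 7.3 TCP hood [-0.0455 -0.007   0.1393] tip hood [-0.0365 -0.0068  0.1286] F [-0.8  0.1] -0.6
 tool x [0.764 0.005 0.646] tool y [ 0.008 -1.    -0.003] tool z [ 0.646  0.008 -0.764]
 q [-1.     0.617  2.025  1.743  0.43  -0.746]
```

Emit:
drive_tool --pt "0.0052 0 -0.0061 0 0 0 -1" --pt "0.0052 0 -0.0061 0 0 0 -1" --pt "0.0052 0 -0.0061 0 0 0 -1" --pt "0.0052 0 -0.0061 0 0 0 -1" --pt "0.0052 0 -0.0061 0 0 0 -1"

```text
t: 7.8
tcp_pos: [0.4963, -0.3549, 0.1769]
tool_rot: [0.928, -0.148, 0.337, 0.051]
force: [-0.7, 0.8, -5.0]
finger_gap: 0.001
gripper_force: 1.9
```

```bash
cat >> h.py <<'E'
def lip():
    for n in("scene","side"):
        s=manip.snapshot(n); P=cloud(s); z=P[...,2]
        hx=P[...,:2]@X-.631; hy=P[...,:2]@Y+.1728
        m=(hx>-.025)&(hx<.003)&(hy>-.125)&(hy<-.04)&(z>.165)&(z<.31); zz=z[m]
        h,e=np.histogram(zz,np.arange(.165,.311,.004)); k=h.argmax(); w=zz[abs(zz-e[k]-.002)<.005]
        print(n,"lip top z",w.mean().round(4),"n",len(w))
    return s
E
python3 -c "
from h import *
stat(); lip()"
```

```text
t 7.8 TCP hood [-0.0479 -0.0068  0.1769] tip hood [-0.039  -0.0067  0.1662] F [-1.   0.5] -5.0
 tool x [0.768 0.002 0.641] tool y [ 0.007 -1.    -0.005] tool z [ 0.641  0.008 -0.768]
 q [-1.001  0.532  2.005  1.496  0.422 -0.477]
scene lip top z 0.2017 n 305
side lip top z 0.2054 n 180
```

Emit:
drive_tool --pt "0.0052 0 -0.0061 0 0 0 -1" --pt "0.0052 0 -0.0061 0 0 0 -1" --pt "0.0052 0 -0.0061 0 0 0 -1" --pt "0.0052 0 -0.0061 0 0 0 -1" --pt "0.0052 0 -0.0061 0 0 0 -1" --pt "0.0052 0 -0.0061 0 0 0 -1" --pt "0.0052 0 -0.0061 0 0 0 -1" --pt "0.0052 0 -0.0061 0 0 0 -1" --pt "0 0 0 0 0 0 -1" --pt "0 0 0 0 0 0 -1"

```text
t: 8.9
tcp_pos: [0.4973, -0.3552, 0.2413]
tool_rot: [0.928, -0.148, 0.338, 0.051]
force: [-4.8, 1.5, -0.7]
finger_gap: -0.002
gripper_force: 1.9
```

Run:
```python
from h import *
stat(); lip()
ims=[]
for n,(u0,u1,v0,v1) in dict(scene=(235,305,130,220),side=(245,305,145,235)).items():
    s=manip.snapshot(n); np.save(n+"5.npy",s,allow_pickle=True); c=s["image"][v0:v1,u0:u1,::-1]; c=cv2.resize(c,None,fx=6,fy=6,interpolation=cv2.INTER_CUBIC); ims.append(c)
cv2.imwrite("pics/s5.png",np.hstack(ims))
```

```text
t 8.9 TCP hood [-0.0468 -0.0068  0.2413] tip hood [-0.0378 -0.0066  0.2306] F [-5.1 -0.1] -0.7
 tool x [0.766 0.003 0.643] tool y [ 0.008 -1.    -0.006] tool z [ 0.643  0.009 -0.766]
 q [-1.001  0.403  1.951  1.129  0.472 -0.071]
scene lip top z 0.2675 n 352
side lip top z 0.2686 n 118
```

View pics/s5.png

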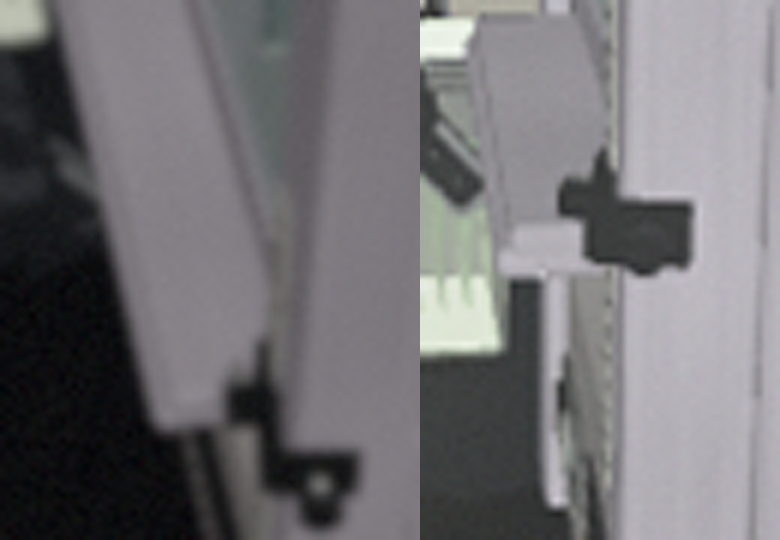

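The lip top is now near z 0.268, and the pointer tip (side crop about (600,150), scene crop about (262,345)) still lies above it. For a finer reading I back off and look with the wrist camera.

Emit:
drive_tool --pt "-0.0064 0 0.0077 0 0 0 -1" --pt "0 0 -0.03 0 0 0 -1" --pt "0 0 -0.03 0 0 0 -1" --pt "0 0.02 -0.03 0 0 0 -1" --pt "0 0.03 -0.03 0 0 0 -1" --pt "0 0.03 0 0 0 0 -1" --pt "0 0.02 0 0 0 0 -1" --pt "0 0 0 0 0 0 -1" --pt "0 0 0 0 0 0 -1"

```text
t: 10.0
tcp_pos: [0.3942, -0.4272, 0.3223]
tool_rot: [0.928, -0.148, 0.339, 0.05]
force: [0.5, 1.4, -0.3]
finger_gap: -0.005
gripper_force: 0.0
```

Run:
```python
from h import *
s0=stat(); s=manip.snapshot("wrist"); np.save("wrist6.npy",dict(s=s,st=s0),allow_pickle=True)
print(s["fov_y"],s["cx"],s["cy"],s["mount"].round(3)); lip()
cv2.imwrite("pics/w6.png",cv2.resize(s["image"][:,:,::-1],(800,600),interpolation=cv2.INTER_CUBIC))
```

```text
t 10.0 TCP hood [-0.1218 -0.1076  0.3223] tip hood [-0.1128 -0.1075  0.3116] F [0.  1.5] -0.3
 tool x [0.765 0.002 0.643] tool y [ 0.008 -1.    -0.007] tool z [ 0.643  0.011 -0.765]
 q [-1.295  0.253  1.878  0.862  0.787  0.031]
58.292020977810594 257.91046689327806 196.05043994078423 [[-0.001  0.945  0.328  0.084]
 [ 1.     0.001 -0.001 -0.001]
 [-0.002  0.328 -0.945 -0.129]
 [ 0.     0.     0.     1.   ]]
scene lip top z 0.2676 n 344
side lip top z 0.2686 n 119
```

View pics/w6.png

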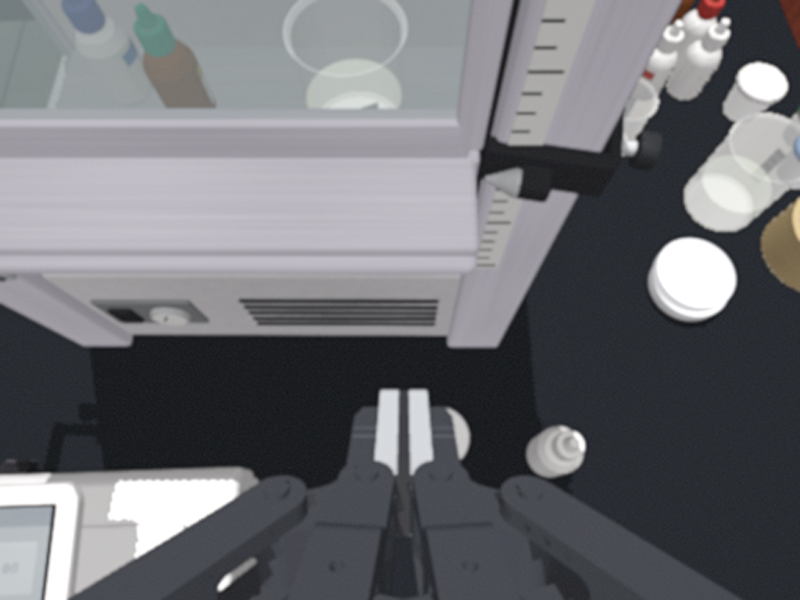

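The wrist picture shows the grey cone with its tip at about (486,180) in the 800-px picture, and the lip top from (0,155) to (475,255) beside it. I read both heights from this one view.

Run:
```python
from h import *
d=np.load("wrist6.npy",allow_pickle=True).item(); s,st=d["s"],d["st"]
T=np.eye(4);T[:3,:3]=R.from_quat(st["tool_rot"]).as_matrix();T[:3,3]=st["tcp_pos"];T=T@s["mount"]
P=cloud(s,T); H=np.stack([P[...,:2]@X-.631,P[...,:2]@Y+.1728,P[...,2]],-1)
np.set_printoptions(linewidth=200)
print("gray"); print(s["image"][108:124,305:345].mean(-1).astype(int))
for v in (112,114,115,116,117,118,120): print(v,[(u,*np.round(1000*H[v,u]).astype(int).tolist()) for u in range(307,346,3)])
m=np.zeros(P.shape[:2],bool); m[112:150,150:290]=1
m&=(abs(H[...,2]-.268)<.012)&(H[...,0]>-.03)&(H[...,0]<.0)
print("lip top",m.sum(),np.percentile(H[m][:,2],[10,50,90]), "vs hx fit",np.polyfit(H[m][:,0],H[m][:,2],1),"vs hy",np.polyfit(H[m][:,1],H[m][:,2],1))
s.update(extrinsics=T); S5=np.load("side5.npy",allow_pickle=True).item(); C5=np.load("scene5.npy",allow_pickle=True).item()
X3,e=tri([ray(s,310.8,115),ray(S5,275,169.7)]); print("tip wrist+side",hood(X3),e)
X3,e=tri([ray(s,310.8,115),ray(C5,278.5,186.5)]); print("tip wrist+scene",hood(X3),e)
```

```text
gray
[[120  76  36  33  29  31  30  30  34  30  34  32  30  31  35  40  42  53  65  76  87 100 110 117 121 128 128 119 101  73  48  39  38  38  40  38  40  39  39  40]
 [114  66  35  29  33  33  30  30  31  28  32  37  44  51  64  74  83  95 108 120 126 134 139 142 144 146 146 142 125  93  53  39  39  37  40  37  40  38  36  38]
 [107  59  27  30  29  32  32  38  40  53  64  74  81  94 108 121 124 131 139 145 148 149 151 151 152 154 155 150 132  97  57  40  40  38  37  38  37  39  38  41]
 [ 99  51  29  27  31  48  64  77  84  98 111 122 127 134 142 146 148 150 152 152 154 153 154 155 156 157 157 156 136  96  54  38  40  39  40  39  41  36  40  38]
 [ 87  42  26  31  48  81 111 127 130 136 146 151 154 155 155 156 155 154 155 156 157 158 158 160 159 161 164 159 136  94  51  41  39  37  39  42  40  38  40  42]
 [ 82  36  35  45  72 110 141 153 157 157 160 160 161 159 159 157 157 156 157 158 159 160 159 161 161 163 164 160 134  89  50  37  38  38  38  42  39  37  38  41]
 [ 78  39  51  76  97 126 147 158 160 161 161 162 160 159 158 157 157 158 158 160 161 160 160 160 161 164 166 161 132
[... 3290 characters left out ...]
58, 290), (343, -17, -160, 290)]
120 [(307, 8, -143, 249), (310, 0, -144, 261), (313, -2, -145, 265), (316, -1, -148, 264), (319, -16, -146, 286), (322, -17, -147, 288), (325, -17, -149, 288), (328, -18, -151, 289), (331, -17, -153, 288), (334, -18, -154, 290), (337, -18, -156, 290), (340, -18, -158, 290), (343, -19, -160, 290)]
lip top 4840 [0.26740446 0.2681457  0.26888151] vs hx fit [-0.00153779  0.26812531] vs hy [-2.47149495e-04  2.68127166e-01]
tip wrist+side [-0.00692148 -0.13956603  0.29027741] [np.float64(0.006694596855680744), np.float64(0.006694596855680732)]
tip wrist+scene [-0.00311906 -0.13860009  0.2845336 ] [np.float64(0.0070750450462885904), np.float64(0.007075045046288655)]
```

The pointer tip reads z 0.286 and the lip top 0.268, so the sash needs another 18 mm. I go back under the lip and push 17 mm first.

Emit:
drive_tool --pt "0 -0.02 0 0 0 0 -1" --pt "0 -0.03 0 0 0 0 -1" --pt "0 -0.03 0.03 0 0 0 -1" --pt "0 -0.02 0.03 0 0 0 -1" --pt "0 0 0.03 0 0 0 -1" --pt "0 0 0.03 0 0 0 -1" --pt "0 0 0 0 0 0 -1" --pt "0 0 0 0 0 0 -1"

```text
t: 10.95
tcp_pos: [0.4989, -0.3543, 0.2315]
tool_rot: [0.928, -0.147, 0.338, 0.05]
force: [-1.0, -0.0, -0.4]
finger_gap: 0.001
gripper_force: 0.0
```

```bash
python3 -c "
from h import *
stat(); lip()"
```

```text
t 10.95 TCP hood [-0.0456 -0.0054  0.2315] tip hood [-0.0366 -0.0052  0.2207] F [-1.  -0.4] -0.4
 tool x [0.766 0.004 0.643] tool y [ 0.01  -1.    -0.006] tool z [ 0.643  0.011 -0.766]
 q [-0.998  0.423  1.959  1.18   0.46  -0.126]
scene lip top z 0.2677 n 351
side lip top z 0.2686 n 120
```

Emit:
drive_tool --pt "0.0035 0 -0.0041 0 0 0 -1" --pt "0.0035 0 -0.0041 0 0 0 -1" --pt "0.0035 0 -0.0041 0 0 0 -1" --pt "0.0035 0 -0.0041 0 0 0 -1" --pt "0.0035 0 -0.0041 0 0 0 -1" --pt "0 0 0 0 0 0 -1" --pt "0 0 0 0 0 0 -1"

```text
t: 11.75
tcp_pos: [0.4979, -0.3559, 0.2595]
tool_rot: [0.928, -0.148, 0.339, 0.052]
force: [-6.0, 2.1, 0.5]
finger_gap: -0.002
gripper_force: 2.5
```

```bash
python3 -c "
from h import *
stat(); lip()"
```

```text
t 11.75 TCP hood [-0.046  -0.0072  0.2595] tip hood [-0.037  -0.0071  0.2488] F [-6.4  0.1] 0.5
 tool x [0.765 0.003 0.644] tool y [ 0.008 -1.    -0.004] tool z [ 0.644  0.008 -0.765]
 q [-1.001  0.37   1.932  1.045  0.495  0.024]
scene lip top z 0.2865 n 357
side lip top z 0.2875 n 152
```

Emit:
drive_tool --pt "-0.0064 0 0.0077 0 0 0 -1" --pt "0 0 -0.03 0 0 0 -1" --pt "0 0 -0.03 0 0 0 -1" --pt "0 0.02 -0.03 0 0 0 -1" --pt "0 0.03 -0.03 0 0 0 -1" --pt "0 0.03 0 0 0 0 -1" --pt "0 0.02 0 0 0 0 -1" --pt "0 0 0 0 0 0 -1" --pt "0 0 0 0 0 0 -1"

```text
t: 12.75
tcp_pos: [0.3945, -0.4276, 0.3397]
tool_rot: [0.928, -0.148, 0.339, 0.051]
force: [0.0, 2.0, -0.5]
finger_gap: 0.0
gripper_force: 0.0
```

```bash
cat > w.py <<'E'
from h import *
import sys
st=stat(); s=manip.snapshot("wrist"); 
T=np.eye(4);T[:3,:3]=R.from_quat(st["tool_rot"]).as_matrix();T[:3,3]=st["tcp_pos"];T=T@s["mount"]
P=cloud(s,T); H=np.stack([P[...,:2]@X-.631,P[...,:2]@Y+.1728,P[...,2]],-1)
m=(abs(H[...,2]-.284)<.014)&(H[...,0]>-.03)&(H[...,0]<-.002)&(H[...,1]>-.13)&(H[...,1]<-.03)
print("lip top",m.sum(),np.percentile(H[m][:,2],[10,50,90]).round(4))
# pixel where (tip -.0115,-.140,.286) should fall
f=192/np.tan(np.radians(s["fov_y"])/2); w=np.r_[(-.0115+.631)*X+(-.140-.1728)*Y,.286]; c=T[:3,:3].T@(w-T[:3,3]); u,v=s["cx"]-f*c[0]/c[2],s["cy"]+f*c[1]/c[2]; print("tip px",u,v)
u,v=int(u),int(v)
for vv in range(v-3,v+4): print(vv,[(x,*np.round(1e3*H[vv,x]).astype(int).tolist()) for x in range(u-4,u+14,2)])
cv2.imwrite(sys.argv[1],cv2.resize(s["image"][v-50:v+50,u-65:u+65,::-1],None,fx=6,fy=6,interpolation=cv2.INTER_CUBIC))
E
python3 w.py pics/w7.png; python3 -c "
from h import *
lip()"
```

```text
t 12.75 TCP hood [-0.1215 -0.108   0.3397] tip hood [-0.1125 -0.1078  0.329 ] F [-0.6  1.9] -0.5
 tool x [0.765 0.002 0.644] tool y [ 0.008 -1.    -0.006] tool z [ 0.644  0.01  -0.765]
 q [-1.295  0.228  1.854  0.827  0.819  0.082]
lip top 5137 [0.2863 0.2871 0.2878]
tip px 306.21127024380263 129.3455464890741
126 [(302, -9, -137, 286), (304, -8, -139, 285), (306, -5, -141, 281), (308, -6, -142, 282), (310, -6, -144, 281), (312, -6, -145, 282), (314, -6, -146, 282), (316, -10, -146, 288), (318, -11, -148, 289)]
127 [(302, -10, -137, 287), (304, -9, -139, 284), (306, -5, -141, 279), (308, -5, -142, 279), (310, -6, -144, 280), (312, -11, -144, 288), (314, -11, -145, 288), (316, -11, -146, 288), (318, -12, -148, 289)]
128 [(302, -10, -137, 286), (304, -9, -139, 284), (306, -5, -141, 278), (308, -11, -141, 287), (310, -12, -142, 288), (312, -11, -144, 287), (314, -13, -145, 289), (316, -12, -146, 288), (318, -12, -148, 289)]
129 [(302, -11, -137, 285), (304, -11, -139, 285), (306, -11, -140, 285), (308, -11, -141, 286), (310, -12, -142, 287), (312, -13, -144, 288), (314, -13, -145, 288), (316, -12, -146, 288), (318, -13, -148, 290)]
130 [(302, -13, -137, 287), (304, -11, -139, 284), (306, -12, -140, 286), (308, -13, -141, 287), (310, -13, -142, 288), (312, -13, -144, 288), (314, -14, -145, 289), (316, -14, -146, 289), (318, -14, -148, 289)]
131 [(302, -13, -137, 287), (304, -12, -138, 285), (306, 2, -143, 262), (308, -13, -141, 286), (310, -13, -142, 287), (312, -14, -144, 288), (314, -14, -145, 289), (316, -15, -146, 289), (318, -14, -148, 288)]
132 [(302, -14, -137, 287), (304, -13, -139, 285), (306, 1, -143, 262), (308, -1, -144, 265), (310, -13, -143, 286), (312, -14, -144, 287), (314, -14, -145, 287), (316, -15, -146, 289), (318, -15, -148, 288)]
scene lip top z 0.2865 n 364
side lip top z 0.2875 n 152
```

View pics/w7.png

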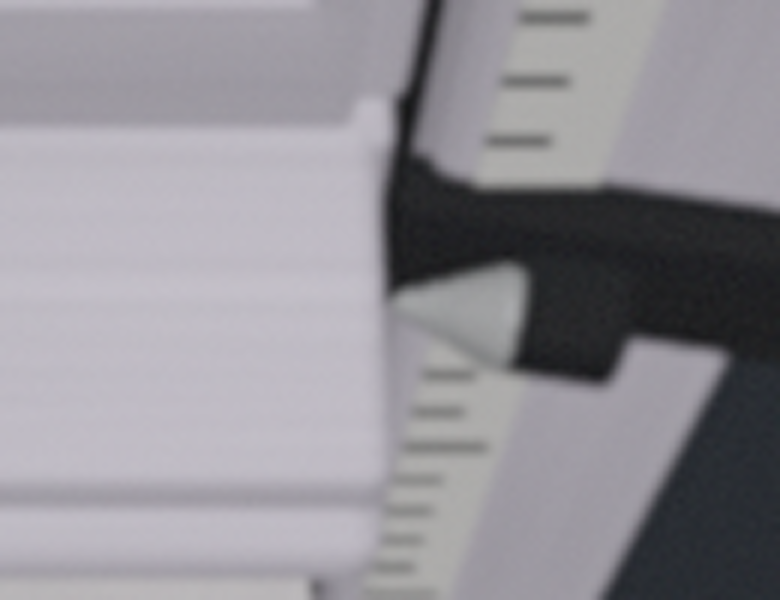

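The wrist view shows the cone tip (395,303) level with the lip's top surface: lip 0.287, cone axis about 0.2865. The arm is clear of everything, so I hand in.

```bash
python3 -c "
from station import manip
print(manip.sign_off())"
```

```text
the job is handed in; nothing more can be done
None
```

The bolt is pushed out to its stop and the sash is raised so the lip's top edge sits at z ≈ 0.287, within about 1 mm of the pointer tip (≈ 0.2865); the arm is clear and the job is handed in at about 13 s. I did not re-measure the cup and bottle, but no move came near them.

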